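# Start the screen separator for a cracked phone

## Task

A cracked phone lies on one of the two heated plates of the screen separator. With a fingertip, press the red mains rocker fully over to on (down on its raised far end, marked with a white line), then the green vacuum rocker on the phone's side in the same way so that the phone is held, and then push that side's orange heat button fully in and let it come back out. Leave the other side switched off and the temperature knob as it is set, pick nothing up, and do not shift the phone, the blue plate or the things lying about.

Things in the scene. Friction and masses are not known exactly. Their poses are not given: they have to be found in the camera images.
- separator: white two-station vacuum screen separator fixed to the bench, 300 deep (x) x 340 wide (y) x 80 mm high. Origin: centre of its underside, at bench height; x to its rear (away from the operator), y to its left, z up. Two aluminium heated plates, 180 x 115 mm, tops at 88 mm, centred at x = 56 mm, y = +87.5 (left station) and -87.5 mm (right station). Each station's switches are those on its own side.
- panel_mid (a point): centre of the face of the grey control panel: the separator's front 105 mm, sloping up to the rear by 10 degrees; its outward normal is (-0.174, 0, 0.985) in the separator's frame. The switches stand in one row across it, 18 mm down the slope from this point, from left to right: heat_left (135 mm left of the middle), vacuum_left (72), mains (0), vacuum_right (72 right), heat_right (135 right).
- phone: black phone with a cracked screen, 150 x 72 x 8 mm, loose, lying screen up on either the left or the right heated plate. Origin: centre of its underside.
- blank: blue blanking plate, 150 x 90 x 5 mm, loose, closing the vacuum holes of the plate that is not in use. Origin: centre of its underside.
- mains (a joint): red-capped rocker switch, 30 mm wide, 40 mm long front to back, the mains switch, in the middle of the panel. Value in rad: 0 = off (front half level with the panel, rear half sloping up), 0.4 = on (rear half down level, front half up). Stiff, stays where it is left, with no snap; pushing down the rear edge takes about 4 N all the way to the stop.
- vacuum_left (a joint): green-capped rocker switch, 24 mm wide, 40 mm long front to back, vacuum switch of the left station. Value in rad: 0 = off (front half level with the panel, rear half sloping up), 0.4 = on (rear half down level, front half up). Stiff, stays where it is left, with no snap; pushing down the rear edge takes about 4 N all the way to the stop.
- vacuum_right (a joint): green-capped rocker switch, 24 mm wide, 40 mm long front to back, vacuum switch of the right station. Value in rad: 0 = off (front half level with the panel, rear half sloping up), 0.4 = on (rear half down level, front half up). Stiff, stays where it is left, with no snap; pushing down the rear edge takes about 4 N all the way to the stop.
- heat_left (a joint): round orange push button, 24 mm across, in a steel bezel 31 mm across and 5 mm high: heat start of the left station. Joint value in m: 0 = out (top 14 mm above the panel), 0.006 = fully in; springs back when let go; fully in takes 5 N.
- heat_right (a joint): the same orange push button (24 mm across, travel 0.006 m, 5 N, springs back): heat start of the right station.
- mains_press (a point): point to press of the red mains rocker: on the top face of its rear half, at a white line, 13 mm behind the pivot line. Moves with the cap: while off it is 11 mm above the panel's face (rear edge 14 mm) on a face sloping 0.4 rad up to the rear; switched on, that face lies parallel to the panel, 6 mm above it.
- vacuum_left_press (a point): point to press of the left green vacuum rocker: on the top face of its rear half, at a white line, 13 mm behind the pivot line. Moves with the cap: while off it is 11 mm above the panel's face (rear edge 14 mm) on a face sloping 0.4 rad up to the rear; switched on, that face lies parallel to the panel, 6 mm above it.
- vacuum_right_press (a point): point to press of the right green vacuum rocker: on the top face of its rear half, at a white line, 13 mm behind the pivot line. Moves with the cap: while off it is 11 mm above the panel's face (rear edge 14 mm) on a face sloping 0.4 rad up to the rear; switched on, that face lies parallel to the panel, 6 mm above it.
- heat_left_top (a point): centre of the top of the left orange heat button; moves in along the panel's normal with it.
- heat_right_top (a point): centre of the top of the right orange heat button; moves in along the panel's normal with it.
- temp_knob_mark (a point): white pointer mark on the rim of the black temperature knob (22 mm across, 17 mm high, on the panel 52 mm behind the mains rocker's middle; turns easily, left as it is set).
- screw_tray: steel tray for screws, 120 x 80 x 18 mm, loose, left of the separator. Origin: centre of its underside.
- cleaner: white cleaner bottle, 52 mm across, 120 mm tall, loose, in front of the left corner of the separator. Origin: centre of its underside.
- suction_cup: black suction cup with a steel ring, 56 mm across, 63 mm tall, loose, right of the separator. Origin: centre of its underside.
- tweezers: steel tweezers, about 120 mm long and 4 mm high, loose, right of the separator. Origin: near its middle, on the underside.
- marker: white and pink marker pen, 120 mm long and 13 mm high, lying in front of the separator. Origin: near its middle, on the underside.
- pry_tool: yellow and blue pry tool with a steel blade, 150 mm long and 7 mm high, lying in front of the separator. Origin: near its middle, on the underside.
Mind the look-alikes: they are no part of the job. Of the things shaped like the phone, the black one is meant.

How it is judged:
On the way, in this order (a step that is already met when the one before it is completed fails the run):
1. the mains rocker is switched on (value of joint mains above 0.32 rad), for 0.1 s.
2. the vacuum rocker of the phone's station is switched on (((y of phone in the frame of separator above 0 m and value of joint vacuum_left above 0.32 rad) or (y of phone in the frame of separator below 0 m and value of joint vacuum_right above 0.32 rad))), for 0.1 s.
3. the heat button of the phone's station is pushed fully in (((y of phone in the frame of separator above 0 m and value of joint heat_left above 0.005 m) or (y of phone in the frame of separator below 0 m and value of joint heat_right above 0.005 m))), for 0.05 s.
At the end, for the whole second after the job is handed in: Mains rocker on and the vacuum rocker of the phone's station on (both above 0.32 of 0.4 rad), the other vacuum rocker off (below 0.06 rad), both heat buttons out again (within 1 mm), phone and blue plate within 6 mm of where they lay (value of joint mains above 0.32 rad and ((y of phone in the frame of separator above 0 m and value of joint vacuum_left above 0.32 rad and value of joint vacuum_right below 0.06 rad) or (y of phone in the frame of separator below 0 m and value of joint vacuum_right above 0.32 rad and value of joint vacuum_left below 0.06 rad)) and value of joint each of heat_left, heat_right below 0.001 m and distance of each of phone, blank from where it was at the start of the episode below 0.006 m and linear speed of phone below 0.02 m/s); the robot touches nothing.
It fails at once if a vacuum rocker is switched on while the mains is off (value of joint mains below 0.2 rad and value of joint any of vacuum_left, vacuum_right above 0.2 rad).
It fails at once if a heat button is pushed in while its station's vacuum is off ((value of joint heat_left above 0.003 m and value of joint vacuum_left below 0.2 rad) or (value of joint heat_right above 0.003 m and value of joint vacuum_right below 0.2 rad)).
It fails at once if the vacuum of the station without the phone is switched on ((y of phone in the frame of separator above 0 m and value of joint vacuum_right above 0.2 rad) or (y of phone in the frame of separator below 0 m and value of joint vacuum_left above 0.2 rad)).
It fails at once if the temperature knob is turned (its mark moves over 4 mm), or the phone or the blue plate is shifted or lifted (over 6 mm) (distance of temp_knob_mark from where it was at the start of the episode above 0.004 m or distance of any of phone, blank from where it was at the start of the episode above 0.006 m).
It fails at once if one of the things lying about is shifted or lifted (over 15 mm) (distance of any of screw_tray, cleaner, suction_cup, tweezers, marker, pry_tool from where it was at the start of the episode above 0.015 m).
It also fails if it takes over 38 s, if anything falls off the work surface, if the arm or the gripper's body presses on something with over 40 N, if the wrist force passes 120 N, or if a joint passes its speed limit or range.

## Robot

A 6-joint arm with a two-finger parallel gripper is mounted at the origin on the work surface. World frame = base frame: x ahead of the robot, y to its left, z up, the work surface at z = 0. Lengths are in m, angles in rad, forces in N, time in s.
With the tool pointing down it reaches from about 0.35 to 0.975 m from the base axis. Payload 7.1 kg.
Tool frame: the origin (TCP) lies where the fingers leave the gripper's body, on its centre line; the fingertips stand 80 mm ahead of it and the grasp point (between the pads) lies 61 mm ahead of it; z points along the fingers, y is the line along which they close (so a half turn about z gives the same grasp; the last joint's range is limited). The gripper opens to 88 mm and grips with 3 to 60 N. Pads are 20 mm wide; open, the fingers measure 115 mm over their backs; the gripper's body (75 mm by 178 mm) begins 61 mm behind the grasp point.
Start: joints at [1.212, 0.423, 1.63, -0, 1.089, -0.019], TCP at [0.208, 0.589, 0.303] pointing down, gripper open.
Joint ranges: [-3, 3], [-0.9, 2.11], [0.09, 2.58], [-1.31, 4.45], [0.11, 2.69], [-2.54, 2.54]. Speed limits (rad/s): [2.39, 2.39, 3.01, 3.14, 3.14, 3.14].

## Interface

Orientations are given as a unit quaternion [x, y, z, w].
In Python, from plant import get_state, read_camera, get_calibration, sign_off gives the robot as it stands. The module is installed in compiled form; this text tells all that it offers.
- The arm moves only by the tool move_arm, never from a script. Its argument "series" is a list of rows, each an object with "dp": the shift along the tool's x, y, z in cm, a list of three; "rotation": the turn, a rotation vector about the tool's x, y, z in rad, a list of three; "hand": the closure, from 0 (fully open) to 1 (shut). A call has 1 to 10 rows; each row is the pose to reach, as a shift and turn from the pose commanded when the call began, along the tool's axes at that moment; what a row does not reach only later rows make up. A row lasts 1/12 s, in which the tool goes at most 41.7 mm and 7.16 degrees, less where a joint would pass 70% of its speed; a pose out of reach is approached as far as the arm can. A call with a gripper value outside its range is refused whole. The fingers move at their own pace and stop on an object; the grip force is fixed at half the most. Time passes only in rows, so rows that repeat a pose let the fingers close. It gives the time, the measured TCP pose, the force, the opening and the grip force at its end, in the units of the state.
- get_state(): the state, without advancing time (a new reading comes with each control period).
- read_camera(name): name is "scene" or "top" or "wrist"; returns (picture, depth): 420x560x3 uint8, red, green, blue; 420x560 float32, m along the optical axis (not along the pixel's ray), 0 where there is no reading.
- get_calibration(name): a dict with "fx", "fy", "cx", "cy" (pixels), "R" (3x3) and "t" (3): a world point X has camera coordinates R X + t. Camera axes: x right, y down, z forward; pixel columns grow to the right and rows downward; lengths in m; the calibration is good to about 2 mm. A picture is of the moment at which its call begins: read the wrist's pose just before it. get_calibration takes no time and is no camera call; for the wrist camera it gives the pose at the moment of the call.
- sign_off(): hands the job in; it is judged then, once.
The state is a dict: "t": time; "joints": joint angles; "dq": joint speeds; "tau": joint torques, N m; "tcp_pos": TCP position; "eef_rot": TCP orientation; "ft_force": force on the tool from outside, world axes, zero at the start; "moment": the same for the moment, N m; "width": opening from 0.0 (shut) to 1.0 (fully open); "gripper_force": force on a finger pad.
Only numpy, scipy, OpenCV 4.12 (cv2) and the standard library are available. Lean on these libraries where they do the work, as an engineer would, in place of code of your own. Each camera call takes 0.05 s, during which the arm holds its last target. There are 200 camera calls.

## Working session

There is one attempt and no reset: what is moved stays moved. The work goes in short steps, Python scripts to look and compute and a tool call to move; the robot and the scene stay as the last step left them, time stands still between calls to the robot, and variables do not carry over. Pictures are saved under pics/ and viewed, at most 10 in all, crops included, and the job is handed in when it is done.

Besides the shell and the picture viewer there is one more tool, called after ">>>" by a JSON object that holds its "api" and its "payload", one argument or row to a line. move_arm: Moves the arm, as the interface text tells. Its arguments: {"type":"object","properties":{"series":{"type":"array","items":{"type":"object","properties":{"dp":{"type":"array","items":{"type":"number"}},"rotation":{"type":"array","items":{"type":"number"}},"hand":{"type":"number"}}}}},"required":["series"]}

```bash
mkdir -p pics; python3 - <<'E'
from plant import *
import cv2,numpy as np
s=get_state();print(s['t'],s['tcp_pos'],s['eef_rot'],s['width'])
for n in('scene','top'):
    p,d=read_camera(n);cv2.imwrite(f'pics/{n}0.png',p[:,:,::-1]);np.savez(f'{n}0.npz',p=p,d=d,**get_calibration(n))
E
```

```text
0.0 [0.20814263 0.58888654 0.3019195 ] [ 1.69067804e-01  9.85604139e-01 -7.34794614e-04 -1.38528417e-04] 0.9975224217592268
```

View pics/top0.png

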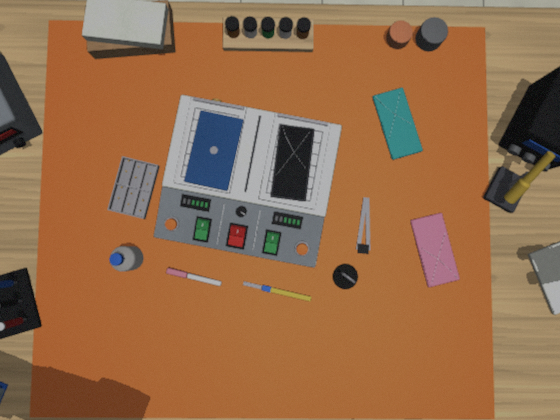

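View pics/scene0.png

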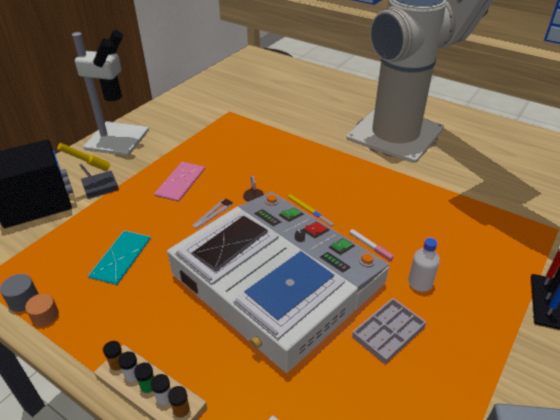

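The phone is the black slab at top (292,162), on the right station. Its look-alikes are the teal (398,123) and pink (435,250) slabs and the blue plate (213,150). The switches I need are mains (236,236), vacuum_right (272,242) and heat_right (302,249). I'll take one close crop to check.

```bash
cat > h.py <<'E'
import numpy as np
def pix2w(z,u,v,r=1):
    d=np.median(z['d'][int(v)-r:int(v)+r+1,int(u)-r:int(u)+r+1])
    c=np.array([(u-z['cx'])/z['fx']*d,(v-z['cy'])/z['fy']*d,d])
    return z['R'].T@(c-z['t'])
E
python3 - <<'E'
import cv2
from h import *
z=np.load('top0.npz')
cv2.imwrite('pics/crop.png',cv2.resize(z['p'][90:270,150:350,::-1],None,fx=4,fy=4,interpolation=cv2.INTER_CUBIC)[120:])
for n,u,v in [('mains',236,236),('vacR',272,242),('vacL',202,229),('heatR',302,249),('heatL',171,225),('phone',292,162),('blank',213,150),('knob',241,211)]:
    print(n,pix2w(z,u,v).round(4))
hsv=cv2.cvtColor(z['p'],cv2.COLOR_RGB2HSV)
print(z['R'].round(3),z['t'],z['fx'])
E
```

```text
mains [0.5517 0.0572 0.0744]
vacR [ 0.5403 -0.0159  0.0734]
vacL [0.5653 0.1264 0.074 ]
heatR [ 0.5267 -0.0766  0.0815]
heatL [0.5724 0.1878 0.082 ]
phone [ 0.701  -0.0544  0.0974]
blank [0.7238 0.1049 0.0956]
knob [0.6013 0.0467 0.0948]
[[ 0.009 -1.     0.018]
 [-0.996 -0.011 -0.084]
 [ 0.085 -0.017 -0.996]] [-0.04244032  0.62567628  1.09346963] 524.9467369666326
```

View pics/crop.png

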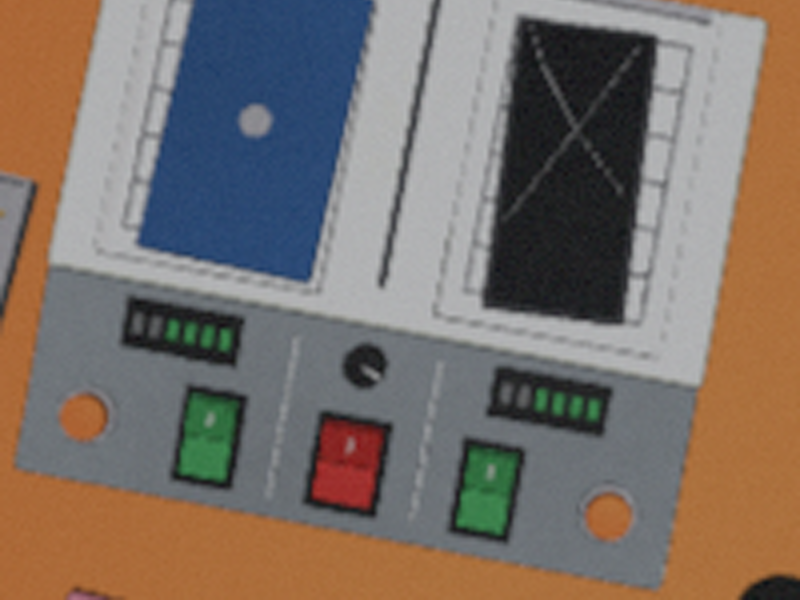

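The crop confirms it. The phone with the cracked screen is on the right plate, with the white marks at mains (237.5,230.8) and vacR (272.5,237.5), and heatR at (302,249.2). Next I'll compute the targets.

```bash
cat >> h.py <<'E'
from scipy.spatial.transform import Rotation as R
z=np.load('top0.npz')
hL,hR=pix2w(z,171,224.3),pix2w(z,302,249.3)
ey=hL-hR; ey[2]=0; ey/=np.linalg.norm(ey); ex=np.array([ey[1],-ey[0],0])
Z=np.array([0,0,1.]); n=-.1736*ex+.9848*Z; up=.9848*ex+.1736*Z
row=(hL+hR)/2-.014*n      # mains pivot, on panel face
Rt=R.from_matrix(np.c_[-up,ey,-n])  # tool along -n
def goal(yoff,s,h): return row+yoff*ey+s*up+h*n   # tip goal
def togo(tip):
    from plant import get_state
    st=get_state(); r=R.from_quat(st['eef_rot'])
    d=tip+.08*n-st['tcp_pos']
    print('dp cm',(r.inv().apply(d)*100).round(2),'rot',(r.inv()*Rt).as_rotvec().round(3),'F.n',round(float(st['ft_force']@n),2),'t',st['t'],'tip rel(y,s,h)mm',(np.array([ (st['tcp_pos']+.08*r.apply([0,0,1])-row)@a for a in(ey,up,n)])*1000).round(1))
E
python3 - <<'E'
from h import *
print('row',row,'yaw',np.degrees(np.arctan2(ex[1],ex[0])))
for k,u,v in [('mains',237.5,230.8),('vacR',272.5,237.5),('vacL',202.2,224.5),('heatR',302,249.3),('heatL',171,224.3),('knob',241,211)]:
    p=pix2w(z,u,v)-row; print(k,[round(float(p@a)*1000,1) for a in(ey,up,n)])
togo(goal(0,.011,.05))
E
```

```text
row [0.55237819 0.0551838  0.06794593] yaw -10.22750750107502
mains [0.5, 11.8, 10.4]
vacR [-71.4, 12.2, 13.0]
vacL [72.9, 11.0, 10.8]
heatR [-134.3, -0.1, 13.7]
heatL [134.3, 0.1, 14.3]
knob [0.3, 53.6, 17.8]
dp cm [-49.09 -39.02  10.46] rot [-0.015 -0.174 -0.161] F.n 0.34 t 0.1 tip rel(y,s,h)mm [ 464.  -400.2  227. ]
```

>>> {"api": "move_arm", "payload": {
  "series": [
    {"dp":[-49,-39,5],"rotation":[-0.015,-0.174,-0.161],"hand":1},
    {"dp":[-49,-39,5],"rotation":[-0.015,-0.174,-0.161],"hand":1},
    {"dp":[-49,-39,5],"rotation":[-0.015,-0.174,-0.161],"hand":1},
    {"dp":[-49,-39,5],"rotation":[-0.015,-0.174,-0.161],"hand":1},
    {"dp":[-49,-39,5],"rotation":[-0.015,-0.174,-0.161],"hand":1},
    {"dp":[-49,-39,5],"rotation":[-0.015,-0.174,-0.161],"hand":1},
    {"dp":[-49,-39,5],"rotation":[-0.015,-0.174,-0.161],"hand":1},
    {"dp":[-49,-39,5],"rotation":[-0.015,-0.174,-0.161],"hand":1},
    {"dp":[-49,-39,5],"rotation":[-0.015,-0.174,-0.161],"hand":1},
    {"dp":[-49,-39,5],"rotation":[-0.015,-0.174,-0.161],"hand":1}
  ]
}}

```text
t: 0.93
tcp_pos: [0.4289, 0.2352, 0.2693]
eef_rot: [0.089, 0.992, -0.007, 0.087]
ft_force: [0.1, 0.2, 0.5]
width: 0.281
gripper_force: 0.0
```

```bash
python3 -c "
from h import *
togo(goal(0,.011,.05))"
```

```text
dp cm [-12.71 -15.54   9.48] rot [ 0.001 -0.     0.   ] F.n 0.47 t 0.9333 tip rel(y,s,h)mm [ 155.3 -116.1  145. ]
```

>>> {"api": "move_arm", "payload": {
  "series": [
    {"dp":[-12.5,-15.5,6],"rotation":[0,0,0],"hand":1},
    {"dp":[-12.5,-15.5,9.5],"rotation":[0,0,0],"hand":1},
    {"dp":[-12.5,-15.5,9.5],"rotation":[0,0,0],"hand":1},
    {"dp":[-12.5,-15.5,9.5],"rotation":[0,0,0],"hand":1},
    {"dp":[-12.5,-15.5,9.5],"rotation":[0,0,0],"hand":1},
    {"dp":[-12.5,-15.5,9.5],"rotation":[0,0,0],"hand":1},
    {"dp":[-12.5,-15.5,9.5],"rotation":[0,0,0],"hand":1},
    {"dp":[-12.5,-15.5,9.5],"rotation":[0,0,0],"hand":1},
    {"dp":[-12.5,-15.5,9.5],"rotation":[0,0,0],"hand":1}
  ]
}}

```text
t: 1.68
tcp_pos: [0.5378, 0.0604, 0.1976]
eef_rot: [0.089, 0.992, -0.007, 0.087]
ft_force: [-0.0, 0.3, 0.6]
width: -0.003
gripper_force: 0.0
```

```bash
python3 - <<'E'
from h import *
import cv2
from plant import read_camera
togo(goal(0,.011,.010))
p,d=read_camera('wrist');cv2.imwrite('pics/w1.png',p[:,:,::-1])
E
```

```text
dp cm [-0.35 -0.26  4.03] rot [ 0.001 -0.001  0.   ] F.n 0.57 t 1.6833 tip rel(y,s,h)mm [ 2.6  7.4 50.3]
```

View pics/w1.png

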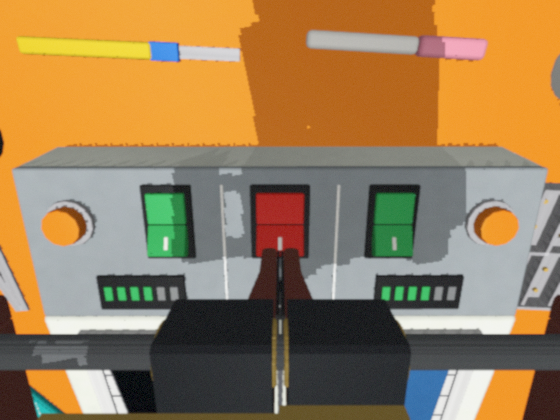

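The closed fingertips (280,250) are lined up over the mains rocker's white line, and its rear half is still raised. I'll press now.

>>> {"api": "move_arm", "payload": {
  "series": [
    {"dp":[-0.3,-0.2,2.5],"rotation":[0,0,0],"hand":1},
    {"dp":[-0.3,-0.2,3.5],"rotation":[0,0,0],"hand":1},
    {"dp":[-0.3,-0.2,3.7],"rotation":[0,0,0],"hand":1},
    {"dp":[-0.3,-0.2,3.9],"rotation":[0,0,0],"hand":1},
    {"dp":[-0.3,-0.2,4.1],"rotation":[0,0,0],"hand":1},
    {"dp":[-0.3,-0.2,4.3],"rotation":[0,0,0],"hand":1},
    {"dp":[-0.3,-0.2,4.3],"rotation":[0,0,0],"hand":1}
  ]
}}

```text
t: 2.32
tcp_pos: [0.5486, 0.0565, 0.1562]
eef_rot: [0.089, 0.992, -0.007, 0.087]
ft_force: [-0.1, 1.9, 3.0]
width: 0.005
gripper_force: 1.5
```

```bash
python3 -c "
from h import *
togo(goal(0,.011,.006))"
```

```text
dp cm [ 0.04 -0.06  0.16] rot [0.002 0.001 0.   ] F.n 3.0 t 2.3167 tip rel(y,s,h)mm [ 0.7 11.5  7.6]
```

Contact is about 3 N. I'll keep going in small steps.

>>> {"api": "move_arm", "payload": {
  "series": [
    {"dp":[0,0,0.1],"rotation":[0,0,0],"hand":1},
    {"dp":[0,0,0.2],"rotation":[0,0,0],"hand":1},
    {"dp":[0,0,0.25],"rotation":[0,0,0],"hand":1},
    {"dp":[0,0,0.25],"rotation":[0,0,0],"hand":1}
  ]
}}

```text
t: 2.65
tcp_pos: [0.549, 0.0562, 0.1544]
eef_rot: [0.089, 0.992, -0.007, 0.087]
ft_force: [-4.4, 3.8, 14.7]
width: 0.002
gripper_force: 8.0
```

```bash
python3 -c "
from h import *
togo(goal(0,.011,.006))"
```

```text
dp cm [ 0.06 -0.04 -0.02] rot [ 0.001  0.001 -0.   ] F.n 15.37 t 2.65 tip rel(y,s,h)mm [ 0.5 11.6  5.8]
```

Force jumps to 15 N at 5.8 mm above the panel, so the mains rocker is at its stop. Next is the right vacuum rocker.

>>> {"api": "move_arm", "payload": {
  "series": [
    {"dp":[0,0,0],"rotation":[0,0,0],"hand":1},
    {"dp":[0,0,-3],"rotation":[0,0,0],"hand":1},
    {"dp":[0,-3.5,-3],"rotation":[0,0,0],"hand":1},
    {"dp":[0,-7.2,-3],"rotation":[0,0,0],"hand":1},
    {"dp":[0,-7.2,-3],"rotation":[0,0,0],"hand":1},
    {"dp":[0,-7.2,-2],"rotation":[0,0,0],"hand":1},
    {"dp":[0,-7.2,-2],"rotation":[0,0,0],"hand":1},
    {"dp":[0,-7.2,-2],"rotation":[0,0,0],"hand":1}
  ]
}}

```text
t: 3.32
tcp_pos: [0.5321, -0.0138, 0.1717]
eef_rot: [0.089, 0.992, -0.007, 0.086]
ft_force: [-0.4, 0.8, 0.4]
width: 0.002
gripper_force: 0.0
```

```bash
python3 - <<'E'
from h import *
import cv2
from plant import read_camera
togo(goal(-.072,.011,.006))
p,d=read_camera('wrist');cv2.imwrite('pics/w2.png',p[:,:,::-1])
E
```

```text
dp cm [-0.06 -0.05  1.76] rot [ 0.001 -0.002  0.   ] F.n 0.46 t 3.3167 tip rel(y,s,h)mm [-71.4  10.2  23.6]
```

View pics/w2.png

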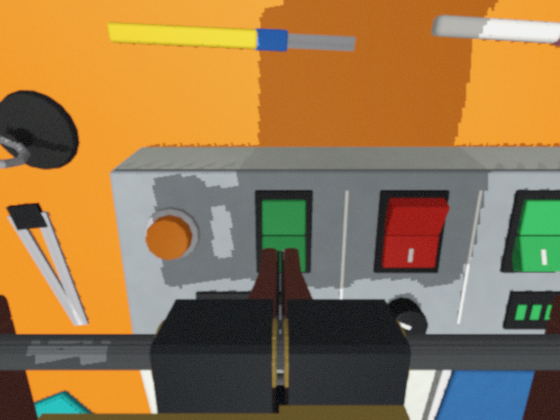

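The picture shows the mains rocker flipped, its front half now raised at (413,215). The tip (280,250) is over the rear of the right vacuum rocker.

>>> {"api": "move_arm", "payload": {
  "series": [
    {"dp":[0,0,1],"rotation":[0,0,0],"hand":1},
    {"dp":[0,0,1.2],"rotation":[0,0,0],"hand":1},
    {"dp":[0,0,1.4],"rotation":[0,0,0],"hand":1},
    {"dp":[0,0,1.6],"rotation":[0,0,0],"hand":1},
    {"dp":[0,0,1.75],"rotation":[0,0,0],"hand":1},
    {"dp":[0,0,1.9],"rotation":[0,0,0],"hand":1},
    {"dp":[0,0,2],"rotation":[0,0,0],"hand":1},
    {"dp":[0,0,2],"rotation":[0,0,0],"hand":1},
    {"dp":[0,0,2],"rotation":[0,0,0],"hand":1}
  ]
}}

```text
t: 4.12
tcp_pos: [0.5372, -0.0144, 0.1546]
eef_rot: [0.089, 0.992, -0.007, 0.088]
ft_force: [-2.3, 1.2, 16.7]
width: 0.007
gripper_force: 8.2
```

```bash
python3 -c "
from h import *
togo(goal(-.072,.011,.006))"
```

```text
dp cm [ 0.15 -0.08 -0.03] rot [0.002 0.003 0.   ] F.n 16.84 t 4.1167 tip rel(y,s,h)mm [-71.1  12.7   5.7]
```

That rocker is at its stop too (5.7 mm, 17 N). Next is the right heat button: 63 mm right, 12 mm down the slope.

>>> {"api": "move_arm", "payload": {
  "series": [
    {"dp":[0,0,-3],"rotation":[0,0,0],"hand":1},
    {"dp":[0,0,-3],"rotation":[0,0,0],"hand":1},
    {"dp":[0.6,-3.5,-3],"rotation":[0,0,0],"hand":1},
    {"dp":[1.2,-6.3,-3],"rotation":[0,0,0],"hand":1},
    {"dp":[1.2,-6.3,-3],"rotation":[0,0,0],"hand":1},
    {"dp":[1.2,-6.3,-2],"rotation":[0,0,0],"hand":1},
    {"dp":[1.2,-6.3,-2],"rotation":[0,0,0],"hand":1},
    {"dp":[1.2,-6.3,-2],"rotation":[0,0,0],"hand":1}
  ]
}}

```text
t: 4.78
tcp_pos: [0.5096, -0.0735, 0.1696]
eef_rot: [0.088, 0.992, -0.007, 0.086]
ft_force: [-0.0, 0.6, -0.2]
width: 0.005
gripper_force: 0.0
```

```bash
python3 - <<'E'
from h import *
import cv2
from plant import read_camera
togo(goal(-.135,0,.008))
p,d=read_camera('wrist');cv2.imwrite('pics/w3.png',p[:,:,::-1])
E
```

```text
dp cm [-0.14 -0.08  1.55] rot [ 0.001 -0.002  0.001] F.n -0.19 t 4.7833 tip rel(y,s,h)mm [-134.2   -1.5   23.5]
```

View pics/w3.png

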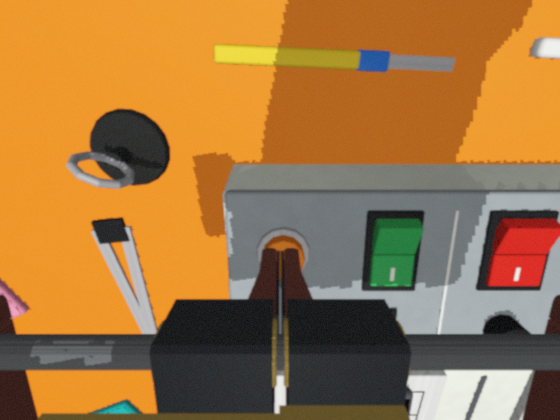

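The right vacuum rocker (395,250) and mains (518,255) have both flipped on. The tip is over the orange button (282,248), so I'll press it.

>>> {"api": "move_arm", "payload": {
  "series": [
    {"dp":[-0.1,0,0.8],"rotation":[0,0,0],"hand":1},
    {"dp":[-0.1,0,1],"rotation":[0,0,0],"hand":1},
    {"dp":[-0.1,0,1.2],"rotation":[0,0,0],"hand":1},
    {"dp":[-0.1,0,1.4],"rotation":[0,0,0],"hand":1},
    {"dp":[-0.1,0,1.6],"rotation":[0,0,0],"hand":1},
    {"dp":[-0.1,0,1.7],"rotation":[0,0,0],"hand":1},
    {"dp":[-0.1,0,1.8],"rotation":[0,0,0],"hand":1},
    {"dp":[-0.1,0,1.8],"rotation":[0,0,0],"hand":1},
    {"dp":[-0.1,0,1.8],"rotation":[0,0,0],"hand":1}
  ]
}}

```text
t: 5.58
tcp_pos: [0.5138, -0.0746, 0.1543]
eef_rot: [0.089, 0.992, -0.007, 0.087]
ft_force: [-6.0, 5.9, 17.0]
width: 0.004
gripper_force: 9.3
```

```bash
python3 -c "
from h import *
togo(goal(-.135,0,.008))"
```

```text
dp cm [ 0.03 -0.05 -0.04] rot [ 0.001  0.001 -0.   ] F.n 17.99 t 5.5833 tip rel(y,s,h)mm [-134.4    0.3    7.6]
```

The button is fully in (7.6 mm, 18 N). I'll retract.

>>> {"api": "move_arm", "payload": {
  "series": [
    {"dp":[0,0,0],"rotation":[0,0,0],"hand":1},
    {"dp":[0,0,-3],"rotation":[0,0,0],"hand":1},
    {"dp":[0,0,-6],"rotation":[0,0,0],"hand":1},
    {"dp":[4,0,-9],"rotation":[0,0,0],"hand":1},
    {"dp":[8,0,-12],"rotation":[0,0,0],"hand":1},
    {"dp":[8,0,-12],"rotation":[0,0,0],"hand":1},
    {"dp":[8,0,-12],"rotation":[0,0,0],"hand":1},
    {"dp":[8,0,-12],"rotation":[0,0,0],"hand":1}
  ]
}}

```text
t: 6.25
tcp_pos: [0.4158, -0.0575, 0.2581]
eef_rot: [0.089, 0.992, -0.007, 0.088]
ft_force: [0.6, -0.6, -0.0]
width: 0.005
gripper_force: 0.0
```

```bash
python3 - <<'E'
from h import *
import cv2
from plant import read_camera
togo(goal(-.135,0,.008))
p,d=read_camera('scene');cv2.imwrite('pics/s2.png',cv2.resize(p[150:360,150:430,::-1],None,fx=2.8,fy=2.8))
E
```

```text
dp cm [-7.94 -0.   11.93] rot [0.001 0.002 0.   ] F.n -0.17 t 6.25 tip rel(y,s,h)mm [-135.   -79.5  127.1]
```

View pics/s2.png

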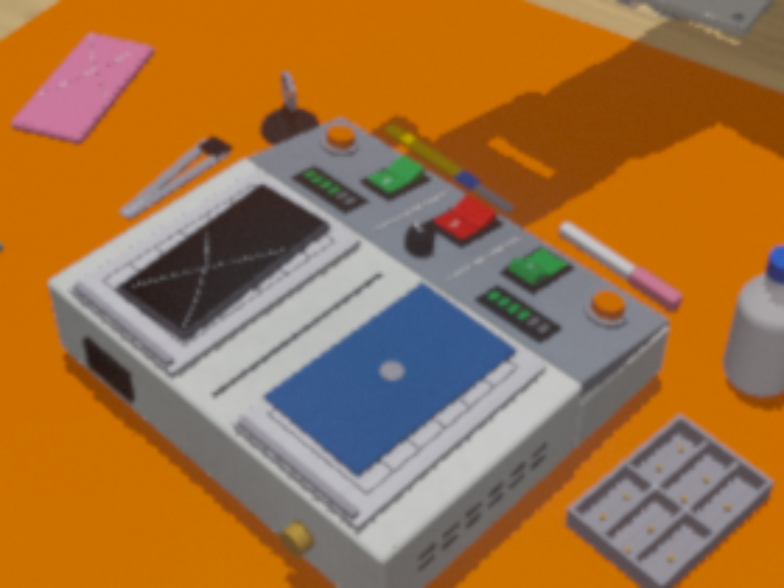

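The mains (467,215) and right vacuum (397,172) rockers are on, the left vacuum (537,265) is off, and both heat buttons are out. Nothing has shifted.

```bash
python3 -c "
from plant import *
print(sign_off())"
```

```text
the job is handed in; nothing more can be done
None
```

I switched on the mains and then the right vacuum rocker (the phone's side), pressed the right heat button fully in and let it spring back out, and handed the job in at about 6.3 s; the final picture shows the left side still off and nothing shifted, but the hand-in returned no verdict.

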